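Fit the relay and hold the bay cover over its screw holes

TASK

Plug the square relay into the socket inside the open bay of the heater power unit until it is fully home and let go of it. Then pick up the cover plate by its rib and hold it level, hovering about 15 mm above the top of the unit without touching it, with its three holes lined up over the unit's three threaded holes so that a colleague can start the screws. Finish while still holding it there, and leave the other things on the bench where they are.

Things in the scene. Friction and masses are not known exactly. Their poses are not given: they have to be found in the camera images.
- unit: Heater power unit, a fixed white box 170 (x) x 200 (y) x 70 mm high on the bench. Origin: centre of its underside, z up; its front (display, knob) faces -x. In the middle of its top is an open rectangular bay 80 (x) x 120 (y), 56 deep (black floor 14 above the bench), with a grey socket block 42 x 42 x 18 in the middle of the bay floor.
- socket (a point): Centre of the mouth of the square socket hole, in the top face of the socket block, 32 mm above the bench and 38 mm below the top of the unit. The hole is 22 x 22 mm, 16 mm deep, its sides along the unit's x and y. It lies at the centre of the unit.
- thread0 (a point): Threaded hole of 8 mm diameter in the top face of the unit (70 mm above the bench), at x -60, y -75 mm from the unit's centre.
- thread1 (a point): The same, at x -60, y +75 mm.
- thread2 (a point): The same, at x +60, y 0 mm.
- relay: Relay, about 60 g: black square body 30 x 30 x 32 mm high on a grey square plug foot 20 x 20 x 14 high with chamfered lower edges; 46 high in all, standing on its foot on the bench. Origin: centre of the foot's lower end, z up through the body. Any of the four quarter turns fits the socket. Its place on the bench and the capacitor's may be swapped.
- relay_tip (a point): Centre of the lower end of the relay's foot (same point as its origin). Fully home, the body's underside rests on the socket block, this point is 14 mm below the socket's mouth, and the relay's top is 6 mm below the top of the unit.
- cover: Aluminium cover plate 150 (x) x 180 (y) x 4 mm thick, about 320 g, lying flat on the bench, rib up. Origin: centre of its underside, z up. The black grip rib stands at its middle: 60 long (along the plate's x), 14 thick (y), from 4 to 40 mm above the underside; centre of mass under it. Three 12 mm through holes match the threaded holes one way round only: 0 on 0, 1 on 1, 2 on 2.
- cover_hole0 (a point): Plate hole at x -60, y -75 mm from the plate's centre, at the level of the underside.
- cover_hole1 (a point): Plate hole at x -60, y +75 mm.
- cover_hole2 (a point): Plate hole at x +60, y 0 mm.
- capacitor: Bystander: a spare round capacitor, black can of 30 mm diameter, 46 high. Origin: centre of its underside.
- bottle: Bystander: glass jar with a screw cap, 76 mm diameter, 130 high. Origin: centre of its underside.
- rack: Bystander: low yellow tube rack 100 x 220 x 28 high. Origin: centre of its underside.
- dish: Bystander: clear round culture dish, 94 mm diameter, 15 high. Origin: centre of its underside.
Not all that is in view belongs to the job. Leave any orange look-alike of the relay alone.

How it is judged:
By the outcome, as a careful person would: the job done as asked, in the order asked, and still so for the second after the job is handed in, while the arm keeps its last pose, push and grip.
It also fails if it takes over 64 s, if anything falls off the work surface, if the arm or the gripper's body presses on something with over 40 N, if the wrist force passes 120 N, or if a joint passes its speed limit or range.

ROBOT

A 7-joint arm with a two-finger parallel gripper is mounted at the origin on the work surface. World frame = base frame: x ahead of the robot, y to its left, z up, the work surface at z = 0. Lengths are in m, angles in rad, forces in N, time in s.
With the tool pointing down it reaches from about 0.425 to 0.825 m from the base axis. Payload 3.6 kg.
Tool frame: the origin (TCP) lies at the very end of the fingers, on their centre line; the grasp point (between the pads) lies 19 mm behind it; z points along the fingers, y is the line along which they close (so a half turn about z gives the same grasp; the last joint's range is limited). The gripper opens to 93 mm and grips with 3 to 60 N. Pads are 15 mm wide; open, the fingers measure 128 mm over their backs; the gripper's body (75 mm by 188 mm) begins 65 mm behind the grasp point.
Start: joints at [1.121, 0.615, -0.013, 1.423, 0.008, 1.103, -0.04], TCP at [0.267, -0.593, 0.219] pointing down, gripper open.
Joint ranges: [-3.12, 3.12], [-0.3, 2.06], [-1.34, 1.32], [0.26, 2.42], [-1.36, 4.5], [0.01, 1.98], [-2.84, 2.84]. Speed limits (rad/s): [2.79, 2.79, 3.14, 3.14, 3.14, 3.14, 3.14].

INTERFACE

Orientations are given as a rotation vector (axis times angle).
In Python, from station import robot gives the robot as it stands.
- The arm moves only by the tool arm_command, never from a script. Its argument "motion" is a list that holds one entry, the list of rows, each a list of 6 numbers: the shift along the world's x, y, z in m, then the turn, a rotation vector about the world's x, y, z in degrees. A call has 1 to 12 rows; each row shifts and turns the commanded pose from where the row before left it; what a row does not reach is not made up. A row lasts 1/10 s, in which the tool goes at most 50 mm and 8.59 degrees, less where a joint would pass 70% of its speed; a pose out of reach is approached as far as the arm can. A call with a gripper value outside its range is refused whole. "grip" is the opening, from 0 (shut) to 1 (fully open), set as the call begins (left out, the last holds). The fingers move at their own pace and stop on an object; the grip force is fixed at half the most. Time passes only in rows, so rows that do not move let the fingers close. It gives the time, the measured TCP pose, the force, the opening and the grip force at its end, in the units of the state.
- robot.get_state(): the state, without advancing time (a new reading comes with each control period).
- robot.snapshot(name): name is "side" or "top"; returns the picture (400x640x3 uint8, blue, green, red); there is no depth.
- robot.camera_model(name): a dict with "intrinsics" (3x3 intrinsics, pixels), "view" (4x4, takes a point from world to camera coordinates). Camera axes: x right, y up, looking along -z (the intrinsics and any distortion apply to the point x, -y, -z); pixel columns grow to the right and rows downward; lengths in m; the calibration is good to about 2 mm. A picture is of the moment at which its call begins. camera_model takes no time and is no camera call.
- robot.job_done(): hands the job in; it is judged then, once.
Trained networks look in the newest picture that a camera, given by its name, has taken for a name from the list of things; names that differ only in an ending like _2 or _b are one class to them, and where a whole thing is asked for, a point or a joint stands for the part that bears it (a point fixed in the world has none). Each returns a list of dicts, best first, with "p" (0 to 1); they miss things now and then, are a little off and sometimes report something else, mostly with a low value. They report only what shows in the picture. A call takes as long as a camera call. They do not tell look-alikes from the thing itself.
- robot.search_frame(camera, label): "position" ([x, y, z] in m, in world coordinates, good to about 4 mm: the middle of the surface that is visible of it).
- robot.cut_out(camera, label): "region" (400x640 bool, what is visible of it).
The state is a dict: "t": time; "joint_positions": joint angles; "joint_vel": joint speeds; "joint_efforts": joint torques, N m; "eef_pos": TCP position; "tcp_rot": TCP orientation; "wrist_force": force on the tool from outside, world axes, zero at the start; "ft_torque": the same for the moment, N m; "gripper_width": finger opening in m; "finger_force": force on a finger pad.
Only numpy, scipy, OpenCV 4.12 (cv2) and the standard library are available. Lean on these libraries where they do the work, as an engineer would, in place of code of your own. Each camera call takes 0.05 s, during which the arm holds its last target. There are 200 camera calls.

## Working session

There is one attempt and no reset: what is moved stays moved. The work goes in short steps, Python scripts to look and compute and a tool call to move; the robot and the scene stay as the last step left them, time stands still between calls to the robot, and variables do not carry over. Pictures are saved under pics/ and viewed, at most 10 in all, crops included, and the job is handed in when it is done.

Besides the shell and the picture viewer there is one more tool, called after "Call:" as a command line: name --argument value ..., lists and objects as JSON in quotes. arm_command: Moves the arm, as the interface text tells. Its arguments: {"type":"object","properties":{"motion":{"type":"array","items":{"type":"array","items":{"type":"array","items":{"type":"number"}}}},"grip":{"type":"number"}},"required":["motion"]}

```bash
mkdir -p pics; ls
python3 - <<'E'
from station import robot
import cv2,numpy as np
for c in("top","side"):
    cv2.imwrite(f"pics/{c}0.png",robot.snapshot(c))
    m=robot.camera_model(c);print(c,np.round(m["intrinsics"],1).tolist(),np.round(m["view"],3).tolist(), [k for k in m])
    for l in("unit","socket","relay","cover","capacitor","cover_hole0","cover_hole1","cover_hole2","thread0","thread1","thread2","bottle","rack","dish"):
        print(l,[(np.round(d["position"],3).tolist(),round(d["p"],2)) for d in robot.search_frame(c,l)][:4])
print(robot.get_state())
E
```

```text
pics
top [[362.3, 0.0, 320.5], [0.0, 362.3, 203.7], [0.0, 0.0, 1.0]] [[-0.003, -1.0, -0.012, -0.022], [0.999, -0.003, 0.045, -0.57], [-0.045, -0.012, 0.999, -1.124], [0.0, 0.0, 0.0, 1.0]] ['intrinsics', 'view']
unit [([0.542, 0.055, 0.071], 0.86)]
socket [([0.543, 0.051, 0.076], 0.62)]
relay [([0.436, 0.26, 0.045], 0.65), ([0.351, 0.28, 0.046], 0.64), ([0.493, 0.333, 0.048], 0.46)]
cover [([0.421, -0.282, 0.006], 0.95), ([0.782, 0.087, 0.012], 0.73), ([0.542, 0.054, 0.071], 0.66), ([0.578, 0.32, 0.037], 0.24)]
capacitor [([0.576, 0.319, 0.041], 0.58)]
cover_hole0 [([0.421, -0.288, 0.004], 0.93)]
cover_hole1 [([0.421, -0.288, 0.004], 0.93)]
cover_hole2 [([0.421, -0.288, 0.004], 0.93)]
thread0 [([0.547, 0.054, 0.068], 0.91), ([0.783, 0.086, 0.012], 0.23)]
thread1 [([0.547, 0.054, 0.068], 0.91), ([0.783, 0.086, 0.012], 0.23)]
thread2 [([0.547, 0.054, 0.068], 0.91), ([0.783, 0.086, 0.012], 0.23)]
bottle [([0.703, -0.348, 0.13], 0.97)]
rack [([0.779, 0.087, 0.013], 0.61)]
dish [([0.733, -0.196, 0.011], 0.68)]
side [[397.4, 0.0, 324.4], [0.0, 397.4, 199.7], [0.0, 0.0, 1.0]] [[-0.998, -0.05
[... 824 characters left out ...]
itions': array([ 1.12150004,  0.61489494, -0.01260229,  1.42340155,  0.00808519,
        1.10344826, -0.04039895]), 'joint_vel': array([-0.00054984, -0.0001023 ,  0.00099331, -0.00016946,  0.00132733,
        0.00031891, -0.00036348]), 'joint_efforts': array([-1.91678996e-04, -4.58818245e+01,  2.08916548e-01, -1.66033351e+01,
       -6.10656710e-02,  1.31528021e-02,  4.26427175e-05]), 'eef_pos': array([ 0.26671042, -0.59271103,  0.21864298]), 'tcp_rot': array([-3.07153476e+00, -6.59227249e-01, -3.94187815e-05]), 'wrist_force': array([-0.47349884,  0.00846691,  0.76290939]), 'ft_torque': array([ 0.01835356, -0.00332093, -0.03676269]), 'finger_force': 0.0, 'gripper_width': 0.09286871907124923}
```

View pics/top0.png

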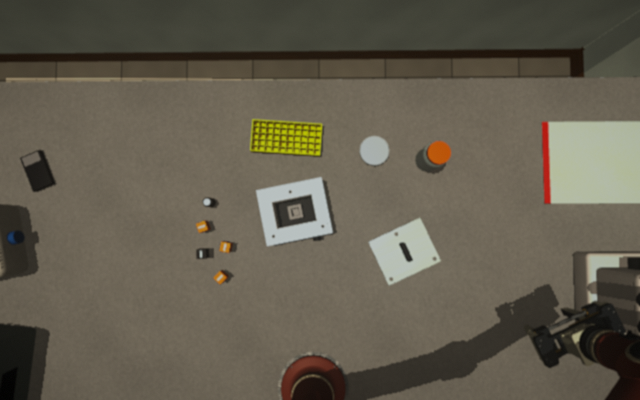

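View pics/side0.png

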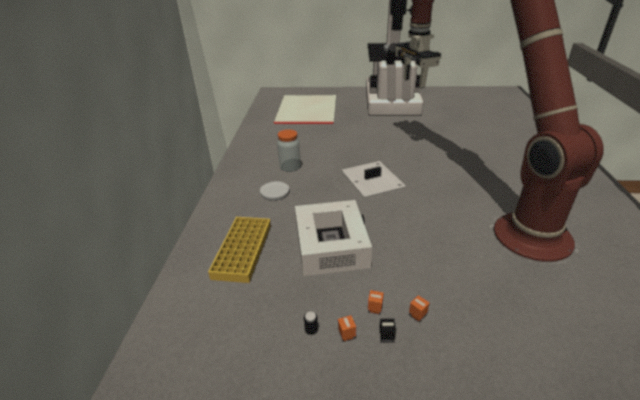

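```bash
cat > h.py <<'E'
import cv2,numpy as np
from station import robot
from scipy.optimize import minimize
C={c:robot.camera_model(c) for c in("top","side")}
def proj(c,P):
    K=np.array(C[c]["intrinsics"]);V=np.array(C[c]["view"])
    p=np.asarray(P,float)@V[:3,:3].T+V[:3,3]; p=p*[1,-1,-1]
    q=p@K.T; return q[:,:2]/q[:,2:]
def place(P,x,y,a,z=0):
    c,s=np.cos(a),np.sin(a);P=np.asarray(P,float)
    return np.c_[x+c*P[:,0]-s*P[:,1],y+s*P[:,0]+c*P[:,1],P[:,2]+z]
def rect(w,h,z,n=40):  # points and outward normals
    t=np.linspace(-.47,.47,n);o=np.ones(n)*.5;z0=np.zeros(n)
    P=np.r_[np.c_[o*w,t*h,z0],np.c_[-o*w,t*h,z0],np.c_[t*w,o*h,z0],np.c_[t*w,-o*h,z0]]
    N=np.r_[np.c_[o,z0,z0],np.c_[-o,z0,z0],np.c_[z0,o,z0],np.c_[z0,-o,z0]]*2
    P[:,2]=z;return P,N
def circ(x,y,r,z,n=24):
    t=np.arange(n)*2*np.pi/n;N=np.c_[np.cos(t),np.sin(t),0*t]
    return N*r+[x,y,z],N
def gray(im):return im.max(2).astype(np.float32)
def score(g,c,P,N,pose,d=.002,z=0):
    f=lambda e:cv2.remap(g,*[v.astype(np.float32).reshape(-1,1) for v in proj(c,place(P+e*N,*pose,z)).T],cv2.INTER_CUBIC).ravel()
    return np.mean(f(-d)-f(d))   # inside minus outside
def fit(S,p0,sx=.006,sa=.1):
    # S(pose)->score to maximise ; multistart
    best=None
    for dx in(-1,0,1):
     for dy in(-1,0,1):
      for da in(-1,0,1):
        p=np.array(p0)+[dx*sx,dy*sx,da*sa]
        r=minimize(lambda q:-S(q),p,method="Nelder-Mead",options=dict(initial_simplex=np.array([p,p+[.003,0,0],p+[0,.003,0],p+[0,0,.05]]),xatol=1e-5,fatol=1e-3,maxiter=120))
        if best is None or r.fun<best.fun:best=r
    return best.x,-best.fun
E
python3 - <<'E'
from h import *
a=cv2.imread("pics/top0.png");b=cv2.imread("pics/side0.png")
f=lambda im,x,y,w,h:cv2.resize(im[y:y+h,x:x+w],(400,300),interpolation=cv2.INTER_CUBIC)
cv2.imwrite("pics/m.png",np.vstack([np.hstack([f(a,240,170,104,78),f(a,360,210,92,69)]),np.hstack([f(a,185,190,64,48+0),f(b,290,270,144,108)])]))
ga,gb=gray(a),gray(b)
U=rect(.17,.2,.07);B=rect(.08,.12,.07);T=[circ(x,y,.004,.07) for x,y in((-.06,-.075),(-.06,.075),(.06,0))]
for n,cs in(("top",[(ga,"top")]),("side",[(gb,"side")]),("both",[(ga,"top"),(gb,"side")])):
    S=lambda p:sum(score(g,c,*U,p)-score(g,c,*B,p)-sum(score(g,c,*t,p,.003) for t in T) for g,c in cs)
    print("unit",n,fit(S,[.545,.055,.17]))
Cv=rect(.15,.18,.004);R=rect(.06,.014,.04);H=[circ(x,y,.006,.004) for x,y in((-.06,-.075),(-.06,.075),(.06,0))]
for n,cs in(("top",[(ga,"top")]),("side",[(gb,"side")]),("both",[(ga,"top"),(gb,"side")])):
  for a0 in(.4,.4+np.pi):
    S=lambda p:sum(score(g,c,*Cv,p)-score(g,c,*R,p)-sum(score(g,c,*t,p,.003) for t in H) for g,c in cs)
    print("cover",n,fit(S,[.421,-.285,a0]))
E
```

```text
unit top (array([0.54554045, 0.05603307, 0.19714807]), np.float64(375.9346923828125))
unit side (array([0.54581048, 0.05589537, 0.20067852]), np.float64(157.49940490722656))
unit both (array([0.54557609, 0.05604931, 0.198063  ]), np.float64(532.5689697265625))
cover top (array([ 0.42117589, -0.2843553 ,  0.43475516]), np.float64(280.88433837890625))
cover top (array([ 0.42152533, -0.28302884,  3.57367902]), np.float64(108.623291015625))
cover side (array([ 0.42135745, -0.2845801 ,  0.44053345]), np.float64(110.86099243164062))
cover side (array([ 0.42388923, -0.27157979,  3.74717086]), np.float64(57.649635314941406))
cover both (array([ 0.42121772, -0.28435311,  0.43644613]), np.float64(390.9589538574219))
cover both (array([ 0.42142963, -0.28287469,  3.56738995]), np.float64(152.99134826660156))
```

View pics/m.png

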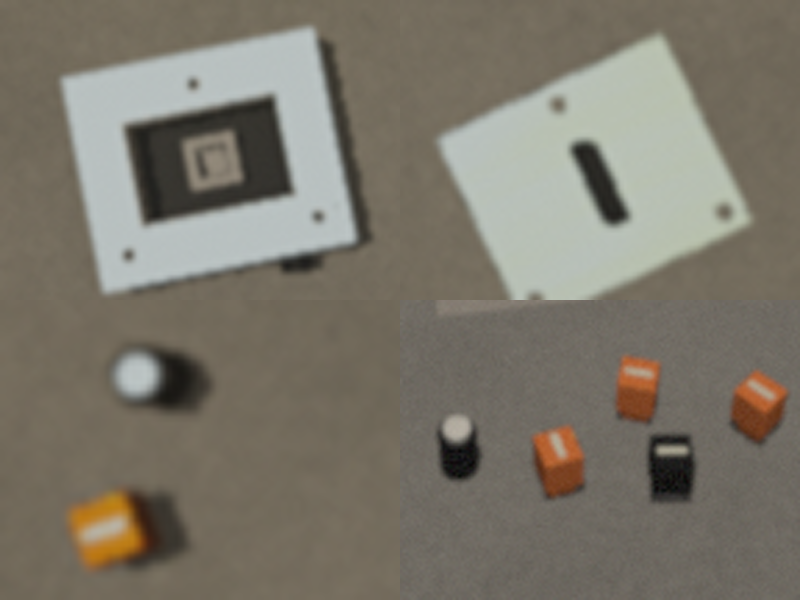

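```bash
cat >> h.py <<'E'
def hullc(c,pose,z0,z1,w=.03,n=160,z=0):
    v=np.array([[sx*w/2,sy*w/2,zz] for sx in(-1,1) for sy in(-1,1) for zz in(z0,z1)])
    h=cv2.convexHull(proj(c,place(v,*pose,z)).astype(np.float32))[:,0]
    if cv2.contourArea(h,True)<0:h=h[::-1]
    d=np.roll(h,-1,0)-h;L=np.linalg.norm(d,axis=1);P=[];N=[]
    s=np.r_[0,np.cumsum(L)];t=(np.arange(n)+.5)/n*s[-1];k=np.searchsorted(s,t)-1
    P=h[k]+d[k]*((t-s[k])/L[k])[:,None];u=d[k]/L[k][:,None];N=np.c_[u[:,1],-u[:,0]]
    if np.mean(np.sum((P-h.mean(0))*N,1))<0:N=-N
    return P,N,h
def hscore(g,c,pose,z0=.014,z1=.046,z=0,e=1.):
    P,N,_=hullc(c,pose,z0,z1,z=z)
    f=lambda k:cv2.remap(g,*[v.astype(np.float32).reshape(-1,1) for v in (P+k*N).T],cv2.INTER_LINEAR).ravel()
    return np.mean(f(e)-f(-e))
def relayfit(a,b,p0,z=0,w=(1,1)):
    gs=[(cv2.GaussianBlur(gray(i),(0,0),.7),c) for i,c in((a,"top"),(b,"side"))]
    return fit(lambda p:sum(k*hscore(g,c,p,z=z) for (g,c),k in zip(gs,w)),p0,.005,.3)
E
python3 - <<'E'
from h import *
a=cv2.imread("pics/top0.png");b=cv2.imread("pics/side0.png")
for w in((1,0),(0,1),(1,1)):
    p,s=relayfit(a,b,[.42,.345,0.1],w=w);print(w,p,s)
out=[]
for im,c,x,y in((a,"top",185,239),(b,"side",370,310)):
    h=hullc(c,p,.014,.046)[2]
    I=cv2.resize(im[y:y+30,x:x+40],None,fx=10,fy=10,interpolation=cv2.INTER_CUBIC)
    J=I.copy();cv2.polylines(J,[np.int32((h-[x,y]+.5)*10)],True,(0,255,0),1)
    out.append(np.hstack([I,J]))
cv2.imwrite("pics/r.png",np.vstack(out))
E
```

```text
(1, 0) [ 0.41724219  0.34037566 -0.00059804] 32.755882263183594
(0, 1) [0.41804694 0.34134939 0.03468023] 39.0139045715332
(1, 1) [0.4178847  0.341298   0.03603423] 70.81117248535156
```

View pics/r.png

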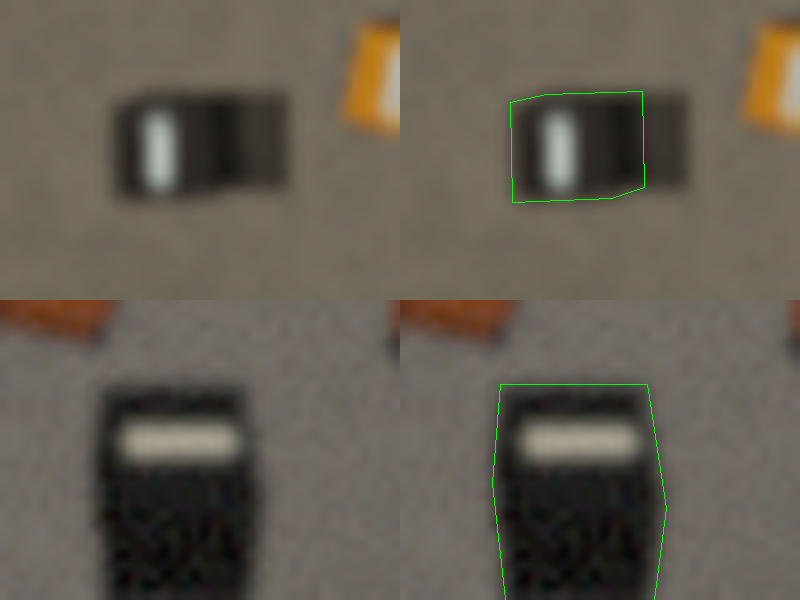

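Top view: the relay (black, square) is at (203,253) among three orange look-alikes, the capacitor (round) at (208,202), the unit at (294,212) and the cover at (405,251). The fits from the two cameras agree within 1 mm.

Call:
arm_command --motion '[[[0.03,0.036,0,0,0,-2],[0.03,0.036,0,0,0,-2],[0.03,0.036,0,0,0,-2],[0.03,0.036,0,0,0,-2],[0.03,0.036,0,0,0,-2],[0.03,0.036,0,0,0,-2],[0.03,0.036,0,0,0,-2],[0.03,0.036,0,0,0,-2],[0.01,0.045,0,0,0,-2],[0.01,0.045,0,0,0,-2],[0.01,0.045,0,0,0,-2],[0.01,0.045,0,0,0,0]]]' --grip 0.55

```text
t: 2.7
eef_pos: [0.5471, -0.1229, 0.2189]
tcp_rot: [3.141, 0.06, 0.001]
wrist_force: [-1.3, 0.4, 0.8]
gripper_width: 0.0511
finger_force: 0.0
```

Call:
arm_command --motion '[[[0.002,0.044,0,0,0,0],[0,0.046,0,0,0,0],[-0.005,0.046,0,0,0,0],[-0.013,0.045,0,0,0,0],[-0.015,0.045,0,0,0,0],[-0.015,0.045,0,0,0,0],[-0.015,0.045,0,0,0,0],[-0.015,0.045,-0.01,0,0,0],[-0.015,0.045,-0.02,0,0,0],[-0.02,0.04,-0.02,0,0,0],[-0.018,0.018,-0.03,0,0,0],[0,0,0,0,0,0]]]'

```text
t: 3.9
eef_pos: [0.412, 0.3407, 0.1358]
tcp_rot: [3.138, 0.076, -0.014]
wrist_force: [-0.7, -0.8, -0.3]
gripper_width: 0.0509
finger_force: 0.0
```

```bash
cat >> h.py <<'E'
from scipy.spatial.transform import Rotation as Ro
def need(x,y,z,yaw):
    s=robot.get_state();T=Ro.from_euler('z',yaw)*Ro.from_euler('x',np.pi)
    d=(T*Ro.from_rotvec(s["tcp_rot"]).inv()).as_rotvec(degrees=True)
    print("need mm",np.round((np.array([x,y,z])-s["eef_pos"])*1e3,2),"deg",np.round(d,2),"t",s["t"],"w",round(s["gripper_width"],4),"F",np.round(s["wrist_force"],1))
E
python3 -c "
from h import *
need(.418,.3412,.02,.035)"
```

```text
need mm [   5.99    0.5  -115.83] deg [ 0.16 -0.49 -0.75] t 3.9 w 0.0509 F [-0.7 -0.8 -0.3]
```

Call:
arm_command --motion '[[[0.006,0.0005,-0.03,0.16,-0.5,-0.75],[0,0,-0.03,0,0,0],[0,0,-0.03,0,0,0],[0,0,-0.015,0,0,0],[0,0,-0.01,0,0,0],[0,0,0,0,0,0],[0,0,0,0,0,0]]]'

```text
t: 4.6
eef_pos: [0.4252, 0.3385, 0.0251]
tcp_rot: [-3.138, -0.039, -0.016]
wrist_force: [0.2, 0.2, 0.2]
gripper_width: 0.0511
finger_force: 0.0
```

```bash
python3 -c "
from h import *
need(.418,.3412,.02,.035)"
```

```text
need mm [-7.24  2.69 -5.12] deg [-0.21  0.59  0.58] t 4.6 w 0.0511 F [0.2 0.2 0.2]
```

Call:
arm_command --motion '[[[0,0,0,0,0,0],[0,0,0,0,0,0],[0,0,0,0,0,0],[0,0,0,0,0,0],[0,0,0,0,0,0]]]' --grip 0.0

```text
t: 5.1
eef_pos: [0.4245, 0.3388, 0.0248]
tcp_rot: [-3.138, -0.041, -0.015]
wrist_force: [0.8, 0.3, 4.3]
gripper_width: 0.03
finger_force: 30.0
```

```bash
python3 -c "
from h import *
need(.418,.3412,.02,.035)"
```

```text
need mm [-6.5   2.42 -4.8 ] deg [-0.2   0.55  0.52] t 5.1 w 0.03 F [0.8 0.3 4.3]
```

Call:
arm_command --motion '[[[0,0,0,0,0,0],[0,0,0,0,0,0],[0,0,0,0,0,0],[-0.0065,0.001,-0.0045,-0.2,0.55,0.5],[0,0,0,0,0,0],[0,0,0,0,0,0],[0,0,0,0,0,0]]]' --grip 0.5

```text
t: 5.8
eef_pos: [0.4176, 0.3395, 0.0196]
tcp_rot: [3.14, 0.054, -0.001]
wrist_force: [-0.2, -1.1, -0.5]
gripper_width: 0.0467
finger_force: 0.0
```

```bash
python3 -c "
from h import *
need(.418,.3405,.02,.035)
a,b=[robot.snapshot(c) for c in ('top','side')]
cv2.imwrite('pics/t1.png',a);cv2.imwrite('pics/s1.png',b)
need(.418,.3405,.02,.035)
print(relayfit(a,b,[.418,.341,.035],w=(0,1)))"
```

```text
need mm [0.38 1.01 0.38] deg [ 0.04 -0.05  0.02] t 5.8 w 0.0467 F [-0.2 -1.1 -0.5]
need mm [0.2  1.04 0.26] deg [ 0.04 -0.04  0.04] t 5.9 w 0.0465 F [-0.  -0.4  0.2]
(array([0.42813131, 0.32996415, 0.15681978]), np.float64(17.66446876525879))
```

Call:
arm_command --motion '[[[0,0,0,0,0,0],[0,0,0,0,0,0],[0,0,0,0,0,0],[0,0,0,0,0,0],[0,0,0.02,0,0,0],[0,0,0.04,0,0,0],[0,0,0.04,0,0,0],[0,0,0.03,0,0,0],[0,0,0,0,0,0],[0,0,0,0,0,0],[0,0,0,0,0,0]]]' --grip 0.0

```text
t: 7.0
eef_pos: [0.4167, 0.3386, 0.1483]
tcp_rot: [3.138, 0.054, -0.005]
wrist_force: [-0.5, 1.0, -0.9]
gripper_width: 0.0299
finger_force: 30.0
```

Call:
arm_command --motion '[[[0.01,-0.02,0,0,0,1],[0.015,-0.034,0,0,0,1.5],[0.02,-0.045,0,0,0,1.5],[0.02,-0.045,0,0,0,1.5],[0.02,-0.045,0,0,0,1.5],[0.02,-0.045,0,0,0,1.5],[0.014,-0.03,0,0,0,0.8],[0.008,-0.019,0,0,0,0],[0,0,0,0,0,0],[0,0,0,0,0,0],[0,0,0,0,0,0]]]'

```text
t: 8.1
eef_pos: [0.5435, 0.059, 0.149]
tcp_rot: [-3.125, -0.314, 0.004]
wrist_force: [-0.3, 0.3, 0.2]
gripper_width: 0.03
finger_force: 30.0
```

```bash
python3 -c "
from h import *
need(.5456,.0560,.15,.198)
a,b=[robot.snapshot(c) for c in ('top','side')]
cv2.imwrite('pics/t2.png',a);cv2.imwrite('pics/s2.png',b)
need(.5456,.0560,.15,.198)
z=robot.get_state()['eef_pos'][2]-.0197
print(z,proj('side',[[.5456,.056,z+.02]]))
cv2.imwrite('pics/s2c.png',cv2.resize(b[140:260,270:430],(800,600),interpolation=cv2.INTER_CUBIC))"
```

```text
need mm [ 2.14 -2.97  1.02] deg [-0.03 -0.17 -0.13] t 8.1 w 0.03 F [-0.3  0.3  0.2]
need mm [ 1.74 -2.77  0.55] deg [-0.01 -0.1  -0.14] t 8.2 w 0.0298 F [-0.9 -0.2 -0.7]
0.12974878360926345 [[329.88253779 199.77421495]]
```

View pics/s2c.png

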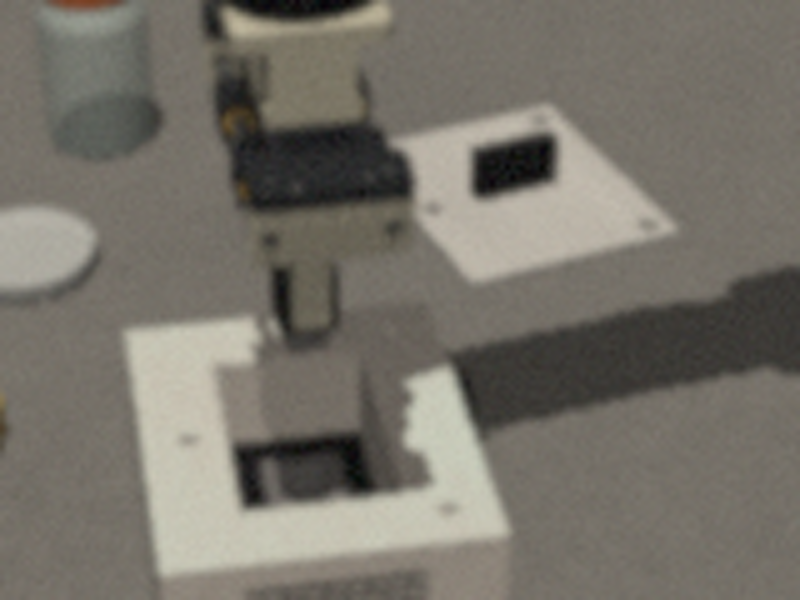

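The relay is held between the fingers (finger tip at crop (310,330), black body edge showing left of it at x≈272). I'll check its offset along the pads.

```bash
python3 -c "
from h import *
b=cv2.imread('pics/s2.png');s=robot.get_state();e=s['eef_pos']
print(e)
P=place([[x,y,z] for x in(-.015,.015) for y in(-.015,.015) for z in(-.006,.026)],e[0],e[1],.2,e[2]);print(np.round(np.c_[P,proj('side',P)],3))
g=gray(b)
for r in range(188,212,2): print(r,g[r,318:344].astype(int))"
```

```text
[0.54386318 0.05876754 0.14944878]
[[5.32000e-01 4.10000e-02 1.43000e-01 3.35547e+02 1.98473e+02]
 [5.32000e-01 4.10000e-02 1.75000e-01 3.35442e+02 1.87819e+02]
 [5.26000e-01 7.00000e-02 1.43000e-01 3.37589e+02 2.05383e+02]
 [5.26000e-01 7.00000e-02 1.75000e-01 3.37521e+02 1.94591e+02]
 [5.62000e-01 4.70000e-02 1.43000e-01 3.23712e+02 1.99697e+02]
 [5.62000e-01 4.70000e-02 1.75000e-01 3.23384e+02 1.89032e+02]
 [5.56000e-01 7.60000e-02 1.43000e-01 3.25464e+02 2.06659e+02]
 [5.56000e-01 7.60000e-02 1.75000e-01 3.25161e+02 1.95856e+02]]
188 [111 115 114 103  87  65  64  79  99 102 103 103 105 107 102 105 105 103
 104 104 104 104 107 104 103 104]
190 [111 114 111 107 101  89  91  97 105 101 101 102 102 103 102 105 106 107
 101 104 105 103 102 105 104 109]
192 [115 116 110 108 103  96  87  92  94  95  90  98 100 102 105 104 100  94
  94  99 109 112 114 116 114 116]
194 [118 114 117 113 114  99  68  39  38  54  75  96 102 102  99  98  99  95
  76  85 106 116 120 119 121 113]
196 [118 112 116 113 118 103  67  35  33  41  78  98  99 102 102 102  98  91
  69  77 109 120 120 117 117 119]
198 [118 118 117 115 116 104  72  35  23  44  75  94 102 104 105 100 106  92
  70  76 104 120 116 119 119 115]
200 [114 116 117 117 115 106  77  41  25  41  72  96 100 102 100 104 102  91
  67  75 105 118 118 118 115 115]
202 [130 129 127 119 113 107  89  54  32  36  76  96 100 106 103 104 106  95
  69  67  92 103 106 104 105 105]
204 [184 183 168 132 113 128 139 101  50  42  71  95 103 103 103 103 103  92
  65  70  90 100  99 102 102 101]
206 [198 198 188 165 130 120 133 130  89  51  56  66  70  70  65  63  66  68
  82  90  95  99 100 100 105 101]
208 [196 188 172 157 131 104 102 107  94  73  65  64  63  64  62  68  74  82
  98 106 103 100 106 101 101 103]
210 [199 190 165 127 102 101 103 103 103  97  88  89  88  92 100 103 104 106
 111 108 110 107 108 106 103 103]
```

Call:
arm_command --motion '[[[0.0015,-0.0025,-0.02,0,-0.1,-0.1],[0,0,-0.03,0,0,0],[0,0,-0.02,0,0,0],[0,0,-0.012,0,0,0],[0,0,0,0,0,0],[0,0,0,0,0,0],[0,0,0,0,0,0],[0,0,0,0,0,0]]]'

```text
t: 9.0
eef_pos: [0.5469, 0.0541, 0.0688]
tcp_rot: [3.126, 0.306, 0.005]
wrist_force: [0.5, 0.6, -1.4]
gripper_width: 0.0297
finger_force: 30.0
```

```bash
python3 -c "
from h import *
need(.5456,.0560,.066,.198)"
```

```text
need mm [-1.32  1.85 -2.79] deg [0.03 0.19 0.16] t 9.0 w 0.0297 F [ 0.5  0.6 -1.4]
```

Call:
arm_command --motion '[[[0,0,0,0,0,0],[-0.001,0.0016,0,0,0.2,0.15],[0,0,0,0,0,0],[0,0,0,0,0,0],[0,0,0,0,0,0]]]'

```text
t: 9.5
eef_pos: [0.5451, 0.0556, 0.0677]
tcp_rot: [3.126, 0.31, -0.004]
wrist_force: [0.4, -0.9, -0.2]
gripper_width: 0.0295
finger_force: 30.0
```

```bash
python3 -c "
from h import *
need(.5456,.0560,.066,.198)"
```

```text
need mm [ 0.45  0.43 -1.71] deg [ 0.05 -0.14  0.02] t 9.5 w 0.0295 F [ 0.4 -0.9 -0.2]
```

Call:
arm_command --motion '[[[0.0004,0.0003,-0.004,0,-0.1,0],[0,0,-0.004,0,0,0],[0,0,-0.004,0,0,0],[0,0,-0.004,0,0,0],[0,0,-0.004,0,0,0],[0,0,0,0,0,0],[0,0,0,0,0,0],[0,0,0,0,0,0]]]'

```text
t: 10.3
eef_pos: [0.546, 0.0546, 0.0475]
tcp_rot: [3.124, 0.308, -0.0]
wrist_force: [1.4, -3.5, -2.7]
gripper_width: 0.0297
finger_force: 30.0
```

```bash
python3 -c "
from h import *
need(.5456,.0560,.038,.198)"
```

```text
need mm [-0.38  1.43 -9.55] deg [ 0.13 -0.    0.07] t 10.3 w 0.0297 F [ 1.4 -3.5 -2.7]
```

Call:
arm_command --motion '[[[0,-0.0005,-0.004,0,0,0],[0,0,-0.004,0,0,0],[0,0,-0.002,0,0,0],[0,0,0,0,0,0],[0,0,0,0,0,0],[0,0,0,0,0,0]]]'

```text
t: 10.9
eef_pos: [0.5457, 0.0545, 0.0378]
tcp_rot: [3.125, 0.309, -0.001]
wrist_force: [1.0, -4.5, 2.1]
gripper_width: 0.0298
finger_force: 30.0
```

```bash
python3 -c "
from h import *
need(.5456,.0560,.038,.198)"
```

```text
need mm [-0.09  1.53  0.2 ] deg [ 0.11 -0.03  0.05] t 10.9 w 0.0298 F [ 1.  -4.5  2.1]
```

Call:
arm_command --motion '[[[0,-0.0004,-0.0015,0,0,0],[0,0,-0.0015,0,0,0],[0,0,0,0,0,0],[0,0,0,0,0,0],[0,0,0,0,0,0]]]'

```text
t: 11.4
eef_pos: [0.5457, 0.0545, 0.0377]
tcp_rot: [3.125, 0.309, 0.0]
wrist_force: [-3.5, -5.4, 22.1]
gripper_width: 0.0302
finger_force: 30.0
```

Call:
arm_command --motion '[[[0,0,0.002,0,0,0],[0,0,0,0,0,0],[0,0,0,0,0,0]]]'

```text
t: 11.7
eef_pos: [0.5457, 0.0545, 0.0377]
tcp_rot: [3.125, 0.309, -0.001]
wrist_force: [-1.3, -5.1, 10.8]
gripper_width: 0.0297
finger_force: 30.0
```

Call:
arm_command --motion '[[[0,0,0,0,0,0],[0,0,0,0,0,0],[0,0,0,0,0,0],[0,0,0.02,0,0,0],[0,0,0.04,0,0,0],[0,0,0.045,0,0,0],[0,-0.03,0.04,0,0,0],[-0.01,-0.045,0.02,0,0,0],[-0.015,-0.045,0,0,0,2],[-0.015,-0.045,0,0,0,3],[-0.02,-0.045,0,0,0,3],[-0.02,-0.04,0,0,0,3]]]' --grip 0.5

```text
t: 12.9
eef_pos: [0.4647, -0.196, 0.2013]
tcp_rot: [3.081, 0.612, -0.001]
wrist_force: [1.0, -0.2, -0.4]
gripper_width: 0.0464
finger_force: 0.0
```

```bash
python3 -c "
from h import *
a,b=[robot.snapshot(c) for c in ('top','side')]
cv2.imwrite('pics/t3.png',a);cv2.imwrite('pics/s3.png',b)
need(.4212,-.2844,.10,.4365)
f=lambda im,x,y:cv2.resize(im[y:y+75,x:x+100],(400,300),interpolation=cv2.INTER_CUBIC)
cv2.imwrite('pics/m3.png',np.hstack([f(a,245,175),f(b,285,195)]))
gs=[(cv2.GaussianBlur(gray(a),(0,0),.7),'top'),(cv2.GaussianBlur(gray(b),(0,0),.7),'side')]
R=rect(.03,.03,.064)
print(proj('side',[[.5456,.056,.064]]),proj('top',[[.5456,.056,.064]]))"
```

```text
need mm [ -40.27  -82.62 -101.04] deg [ 0.23 -0.23  3.37] t 13.0 w 0.0466 F [-0.8  0.6  0.2]
[[330.41885212 226.80232858]] [[293.86500813 211.10374475]]
```

View pics/m3.png

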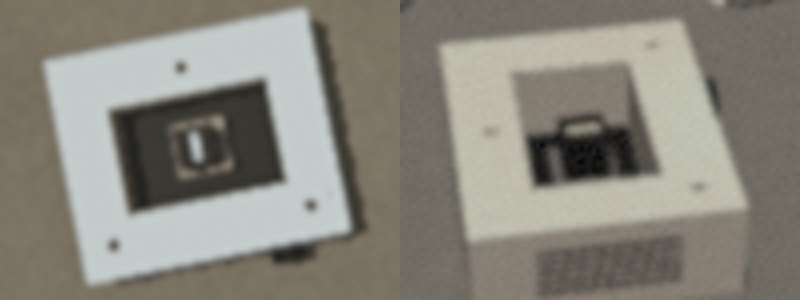

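The relay is seated, its stripe at crop (197,148) and the block showing on both sides. The measured height also matches fully home. Now for the cover.

Call:
arm_command --motion '[[[-0.02,-0.041,0,0.2,-0.2,3.3],[-0.018,-0.037,-0.01,0,0,0],[0,0,-0.04,0,0,0],[0,0,-0.04,0,0,0],[0,0,-0.04,0,0,0],[0,0,-0.01,0,0,0],[0,0,0,0,0,0],[0,0,0,0,0,0],[0,0,0,0,0,0],[0,0,0,0,0,0]]]'

```text
t: 14.0
eef_pos: [0.4287, -0.2733, 0.0633]
tcp_rot: [3.063, 0.697, 0.009]
wrist_force: [0.1, -0.0, 0.4]
gripper_width: 0.047
finger_force: 0.0
```

```bash
python3 -c "
from h import *
need(.4212,-.2844,.01,.4365)"
```

```text
need mm [ -7.5  -11.08 -53.25] deg [-0.05  0.34 -0.62] t 14.0 w 0.047 F [ 0.1 -0.   0.4]
```

Call:
arm_command --motion '[[[-0.007,-0.011,0,0,0.3,-0.6],[0,0,-0.02,0,0,0],[0,0,-0.02,0,0,0],[0,0,-0.008,0,0,0],[0,0,0,0,0,0],[0,0,0,0,0,0],[0,0,0,0,0,0],[0,0,0,0,0,0]]]'

```text
t: 14.8
eef_pos: [0.4211, -0.2841, 0.0144]
tcp_rot: [-3.065, -0.68, 0.001]
wrist_force: [0.3, 0.3, -0.7]
gripper_width: 0.0466
finger_force: 0.0
```

```bash
python3 -c "
from h import *
need(.4212,-.2844,.01,.4365)"
```

```text
need mm [ 0.14 -0.27 -4.38] deg [-0.1  -0.06 -0.02] t 14.8 w 0.0466 F [ 0.3  0.3 -0.7]
```

Call:
arm_command --motion '[[[0,-0.001,-0.004,-0.1,-0.05,0],[0,0,0,0,0,0],[0,0,0,0,0,0],[0,0,0,0,0,0]]]'

```text
t: 15.2
eef_pos: [0.4206, -0.2848, 0.0096]
tcp_rot: [-3.066, -0.681, 0.002]
wrist_force: [-0.6, -0.3, -0.1]
gripper_width: 0.0469
finger_force: 0.0
```

Call:
arm_command --motion '[[[0,0,0,0,0,0],[0,0,0,0,0,0],[0,0,0,0,0,0],[0,0,0,0,0,0],[0,0,0,0,0,0],[0,0,0,0,0,0],[0,0,0.005,0,0,0],[0,0,0.02,0,0,0],[0,0,0.04,0,0,0],[0,0,0.04,0,0,0],[0,0,0.025,0,0,0],[0,0,0,0,0,0]]]' --grip 0.0

```text
t: 16.4
eef_pos: [0.4223, -0.2857, 0.1429]
tcp_rot: [3.063, 0.68, 0.006]
wrist_force: [0.9, -0.8, -2.7]
gripper_width: 0.0136
finger_force: 30.0
```

```bash
python3 -c "
from h import *
need(.5456,.055,.135,.198)"
```

```text
need mm [123.31 340.69  -7.87] deg [  0.19   0.25 -13.68] t 16.4 w 0.0136 F [ 0.9 -0.8 -2.7]
```

Call:
arm_command --motion '[[[0.006,0.017,0,0,0,-1],[0.0125,0.034,0,0,0,-1.4],[0.0125,0.034,0,0,0,-1.4],[0.0125,0.034,0,0,0,-1.4],[0.0125,0.034,0,0,0,-1.4],[0.0125,0.034,0,0,0,-1.4],[0.0125,0.034,0,0,0,-1.4],[0.0125,0.034,0,0,0,-1.4],[0.0125,0.034,0,0,0,-1.4],[0.011,0.032,0,0,0,-1.4],[0.006,0.02,0,0,0,-0.1],[0,0,0,0,0,0]]]'

```text
t: 17.6
eef_pos: [0.5425, 0.0614, 0.1374]
tcp_rot: [-3.121, -0.321, 0.007]
wrist_force: [-0.2, -0.3, -3.2]
gripper_width: 0.014
finger_force: 30.0
```

Call:
arm_command --motion '[[[0,0,0,0,0,0],[0,0,0,0,0,0],[0,0,0,0,0,0]]]'

```text
t: 17.9
eef_pos: [0.5429, 0.0543, 0.1391]
tcp_rot: [-3.126, -0.306, 0.004]
wrist_force: [0.1, -0.5, -2.6]
gripper_width: 0.0139
finger_force: 30.0
```

```bash
python3 -c "
from h import *
need(.5456,.055,.095,.198)"
```

```text
need mm [  2.69   0.7  -44.12] deg [-0.01 -0.15  0.17] t 17.9 w 0.0139 F [ 0.1 -0.5 -2.6]
```

Call:
arm_command --motion '[[[0.0025,0.0005,-0.015,0,-0.15,0.15],[0,0,-0.012,0,0,0],[0,0,-0.006,0,0,0],[0,0,0,0,0,0],[0,0,0,0,0,0],[0,0,0,0,0,0],[0,0,0,0,0,0]]]'

```text
t: 18.6
eef_pos: [0.5465, 0.0568, 0.1071]
tcp_rot: [-3.125, -0.314, -0.004]
wrist_force: [-0.3, 0.5, -1.8]
gripper_width: 0.0137
finger_force: 30.0
```

```bash
cat > cov.py <<'E'
from h import *
need(.5456,.055,.0955,.198)
a,b=[robot.snapshot(c) for c in('top','side')]
cv2.imwrite('pics/tc.png',a);cv2.imwrite('pics/sc.png',b)
s=robot.get_state();e=s['eef_pos'];z=e[2]-.0096
g={'top':gray(a),'side':gray(b)}
Cv=rect(.15,.18,.004);H=[circ(x,y,.006,.004) for x,y in((-.06,-.075),(-.06,.075),(.06,0))]
for n in(['top'],['side'],['top','side']):
    S=lambda p:sum(score(g[c],c,*Cv,p,z=z)-sum(score(g[c],c,*t,p,.003,z=z) for t in H) for c in n)
    p,v=fit(S,[e[0],e[1],.198],.003,.03);print(n,np.round(p,4),round(v,1),"minus TCP mm",np.round((p[:2]-e[:2])*1e3,2))
# height from the images too
def S4(q):return sum(score(g[c],c,*Cv,q[:3],z=q[3]) for c in g)
r=minimize(lambda q:-S4(q),[*p,z],method="Nelder-Mead",options=dict(initial_simplex=np.array([[*p,z]]*5)+np.r_[[[0]*4],np.diag([.002,.002,.02,.005])]));print("4dof",np.round(r.x,4),"z assumed",round(z,4))
f=lambda im,x,y:cv2.resize(im[y:y+75,x:x+100],(400,300),interpolation=cv2.INTER_CUBIC)
cv2.imwrite('pics/mc.png',np.hstack([f(a,245,175),f(b,285,180)]))
E
python3 cov.py
```

```text
need mm [ -0.87  -1.78 -11.63] deg [-0.08  0.14 -0.14] t 18.6 w 0.0137 F [-0.3  0.5 -1.8]
['top'] [0.5561 0.0508 0.0925] 86.4 minus TCP mm [ 9.73 -5.99]
['side'] [0.5455 0.059  0.1982] 107.1 minus TCP mm [-0.88  2.22]
['top', 'side'] [0.5454 0.0584 0.2034] 110.1 minus TCP mm [-0.91  1.67]
4dof [0.5391 0.0607 0.1568 0.0974] z assumed 0.0974
```

View pics/mc.png

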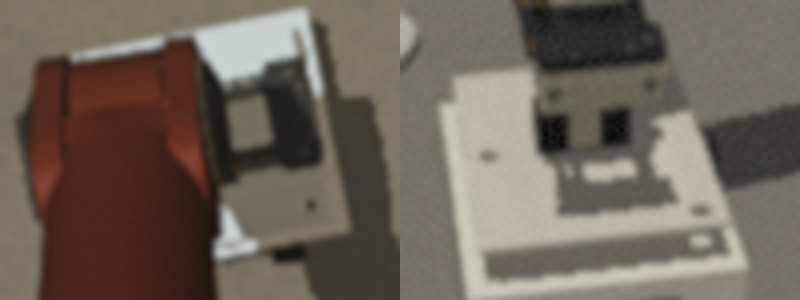

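The hovering plate shows hole 2 at side crop (487,155), hole 1 at (700,210) and hole 0 at top crop (310,205). Its outline is partly hidden by the arm. I'll move to the final height and then measure the holes.

Call:
arm_command --motion '[[[-0.0007,-0.0016,-0.006,-0.05,0.1,-0.1],[0,0,-0.004,0,0,0],[0,0,0,0,0,0],[0,0,0,0,0,0],[0,0,0,0,0,0],[0,0,0,0,0,0],[0,0,0,0,0,0],[0,0,0,0,0,0]]]'

```text
t: 19.5
eef_pos: [0.5455, 0.0551, 0.0967]
tcp_rot: [-3.126, -0.311, 0.0]
wrist_force: [0.2, -0.4, -2.9]
gripper_width: 0.0137
finger_force: 30.0
```

```bash
cat > hol.py <<'E'
from h import *
from scipy.optimize import least_squares
need(.5456,.055,.0950,.198)
ims={c:robot.snapshot(c) for c in('top','side')}
for c in ims:cv2.imwrite(f'pics/h_{c}.png',ims[c])
need(.5456,.055,.0950,.198)
e=robot.get_state()['eef_pos'];z=e[2]-.0096
HL=[(-.06,-.075),(-.06,.075),(.06,0)]
ini={c:cv2.imread(f'pics/{c}0.png') for c in ims}
def circfit(g,c,hl,r,pose,ztop):
    P,N=circ(*hl,r,ztop)
    S=lambda q:-(-score(g,c,P,N,[pose[0]+q[0],pose[1]+q[1],pose[2]],.003))
    best=min((minimize(S,np.array(s)*.003,method='Nelder-Mead',options=dict(initial_simplex=np.array(s)*.003+np.array([[0,0],[.002,0],[0,.002]]))) for s in((0,0),(1,0),(-1,0),(0,1),(0,-1))),key=lambda r:-S(r.x) if 0 else r.fun)
    return best.x*1e3,-best.fun
for c in ims:
  for i in range(3):
    print(c,i,"bench-vs-fit",*[np.round(v,2) for v in circfit(gray(ini[c]),c,HL[i],.006,[.4212,-.2844,.4365],.004)],
      "thread-vs-fit",*[np.round(v,2) for v in circfit(gray(ini[c]),c,HL[i],.004,[.5456,.0560,.198],.07)],
      "now-vs-TCP",*[np.round(v,2) for v in circfit(gray(ims[c]),c,HL[i],.006,[e[0],e[1],.198],z+.004)])
f=lambda im,x,y:cv2.resize(im[y:y+75,x:x+100],(400,300),interpolation=cv2.INTER_CUBIC)
cv2.imwrite('pics/mh.png',np.hstack([f(ims['top'],245,175),f(ims['side'],285,180)]))
E
python3 hol.py
```

```text
need mm [ 0.15 -0.1  -1.72] deg [-0.02 -0.01 -0.03] t 19.5 w 0.0137 F [ 0.2 -0.4 -2.9]
need mm [ 0.19 -0.12 -1.68] deg [-0.02 -0.01 -0.03] t 19.6 w 0.0139 F [ 0.  -0.6 -2.3]
top 0 bench-vs-fit [-0.47 -0.62] 61.98 thread-vs-fit [-0.23  0.4 ] 82.17 now-vs-TCP [0.51 0.58] 34.35
top 1 bench-vs-fit [-0.17 -0.2 ] 61.28 thread-vs-fit [-0.03 -0.14] 82.64 now-vs-TCP [-7.57  9.3 ] 0.82
top 2 bench-vs-fit [-0.31 -0.76] 58.27 thread-vs-fit [ 0.03 -0.01] 79.86 now-vs-TCP [12.46  1.06] 39.46
side 0 bench-vs-fit [ 0.44 -0.93] 17.76 thread-vs-fit [1.06 0.3 ] 22.9 now-vs-TCP [ 9.67 -7.8 ] 16.37
side 1 bench-vs-fit [ 0.41 -1.32] 24.06 thread-vs-fit [-0.07  0.38] 26.67 now-vs-TCP [-0.85  2.03] 52.03
side 2 bench-vs-fit [-0.57 -1.26] 24.33 thread-vs-fit [0.1  0.01] 26.65 now-vs-TCP [-0.59  2.3 ] 46.47
```

View pics/mh.png

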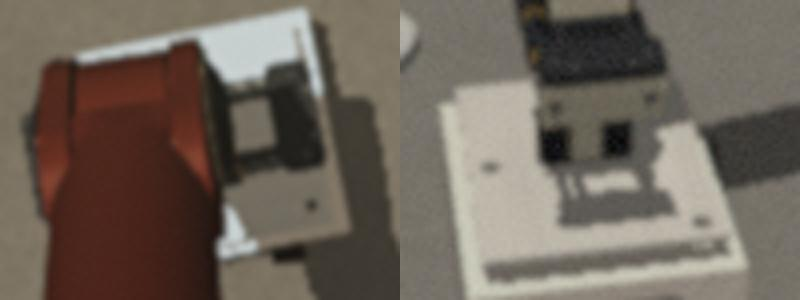

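Call:
arm_command --motion '[[[0,-0.0008,-0.0008,0,0,0],[0,0,0,0,0,0],[0,0,0,0,0,0],[0,0,0,0,0,0],[0,0,0,0,0,0],[0,0,0,0,0,0]]]'

```text
t: 20.2
eef_pos: [0.5454, 0.0543, 0.0958]
tcp_rot: [-3.126, -0.311, 0.0]
wrist_force: [-0.1, -0.6, -1.9]
gripper_width: 0.0138
finger_force: 30.0
```

```bash
python3 hol.py | grep -v "bench" ; python3 -c "
from h import *
g=gray(cv2.imread('pics/h_side.png'));e=robot.get_state()['eef_pos']
HL=[(-.06,.075,0),(.06,0,0)]
for n,pz in (('plate top',.0896),('plate bottom',.0856),('thread',.07)):
    print(n,np.round(proj('side',place(HL,.5456,.0560,.198,pz)),2))
for x,y in ((448,227),(402,216)):
    print(g[y+0:y+13,x:x+18].astype(int)) if 1 else 0
"
```

```text
need mm [ 0.2   0.68 -0.82] deg [-0.02 -0.02 -0.03] t 20.2 w 0.0138 F [-0.1 -0.6 -1.9]
need mm [ 0.18  0.68 -0.83] deg [-0.02 -0.01 -0.03] t 20.3 w 0.0142 F [ 0.1 -0.3 -2.6]
plate top [[359.53 235.15]
 [306.94 221.51]]
plate bottom [[359.49 236.42]
 [307.02 222.75]]
thread [[359.32 241.29]
 [307.32 227.51]]
[[118 124 120 120 122 121 120 119 120 117 119 120 118 120 120 122 124 120]
 [119 117 121 122 119 119 120 119 119 121 117 119 122 120 122 125 121 122]
 [118 120 120 122 122 119 118 118 119 117 117 120 120 123 121 120 122 121]
 [122 117 121 119 119 120 120 117 117 118 117 115 117 121 125 122 122 123]
 [119 124 117 120 118 122 117 118 120 118 120 120 121 121 124 123 121 122]
 [121 119 116 117 121 122 120 120 120 118 120 118 121 120 124 118 121 121]
 [120 118 119 116 117 117 116 120 120 117 122 117 120 118 117 119 119 122]
 [118 121 116 119 123 120 116 119 118 119 118 119 119 120 120 118 114 122]
 [116 119 117 120 119 122 115 117 121 119 117 117 122 116 121 120 119 119]
 [119 116 116 117 121 118 118 118 117 120 118 122 121 118 120 117 120 118]
 [117 119 118 117 116 116 117 114 118 124
[... 460 characters left out ...]
118 118 120 116 119 120]
 [115 118 119 122 120 119 116 116 116 122 119 121 119 120 118 119 120 120]
 [122 122 119 121 120 118 120 117 117 123 121 120 122 118 119 119 118 121]
 [121 119 123 118 121 118 115 118 119 119 124 119 119 117 119 119 115 119]
 [122 120 119 120 117 121 118 117 121 121 117 119 116 116 115 116 119 122]
 [120 123 118 122 119 116 119 118 116 119 117 120 117 118 119 117 113 118]
 [117 120 121 120 118 117 117 117 116 116 117 116 120 115 115 117 118 118]
 [118 116 118 120 117 118 119 120 120 118 116 119 117 120 119 120 121 121]
 [119 120 118 122 117 118 117 118 119 115 116 118 120 121 120 122 119 119]
 [117 121 120 117 119 120 118 117 120 119 118 118 117 118 118 121 123 119]]
```

```bash
python3 hol.py|grep now; python3 -c "
from h import *
g=gray(cv2.imread('pics/h_side.png'));g0=gray(cv2.imread('pics/side0.png'))
def cen(g,q,lo):
    x,y=np.round(q).astype(int);w=g[y-4:y+5,x-5:x+6];d=np.clip(np.median(w)-8-w,0,None)
    Y,X=np.mgrid[y-4:y+5,x-5:x+6];print('pred',np.round(q,2),'dark centroid',np.round([(X*d).sum()/d.sum(),(Y*d).sum()/d.sum()],2));print(w.astype(int))
e=robot.get_state()['eef_pos']
for h in ([-.06,.075,0],[.06,0,0]):
    cen(g,proj('side',place([h],.5456,.0560,.198,e[2]-.0096+.004))[0],0)
    cen(g0,proj('side',place([h],.4212,-.2844,.4365,.004))[0],0)
"
```

```text
top 0 bench-vs-fit [-0.47 -0.62] 61.98 thread-vs-fit [-0.23  0.4 ] 82.17 now-vs-TCP [0.54 1.19] 34.83
top 1 bench-vs-fit [-0.17 -0.2 ] 61.28 thread-vs-fit [-0.03 -0.14] 82.64 now-vs-TCP [3.79 5.25] 0.81
top 2 bench-vs-fit [-0.31 -0.76] 58.27 thread-vs-fit [ 0.03 -0.01] 79.86 now-vs-TCP [12.43  1.14] 39.62
side 0 bench-vs-fit [ 0.44 -0.93] 17.76 thread-vs-fit [1.06 0.3 ] 22.9 now-vs-TCP [ -3.76 -11.04] 28.25
side 1 bench-vs-fit [ 0.41 -1.32] 24.06 thread-vs-fit [-0.07  0.38] 26.67 now-vs-TCP [-0.93  2.21] 52.15
side 2 bench-vs-fit [-0.57 -1.26] 24.33 thread-vs-fit [0.1  0.01] 26.65 now-vs-TCP [-0.34  2.06] 44.54
pred [359.54 234.95] dark centroid [360.75 236.18]
[[192 193 191 189 190 187 190 188 191 187 188]
 [190 193 191 186 186 186 185 189 189 191 189]
 [194 195 187 184 179 175 176 181 185 190 191]
 [191 192 181 167 148 144 152 162 178 187 191]
 [191 189 180 149 128 120 123 149 171 189 189]
 [190 189 183 163 144 135 137 157 178 187 190]
 [187 191 189 179 174 167 169 174 184 184 185]
 [185 185 190 183 182 180 180 175 172 171 169]
 [174 174 168 167 167 165 167 159 146 141 141]]
pred [
[... 718 characters left out ...]
181 163 138 132 136 155 172 183 184]
 [193 190 181 162 141 128 139 158 173 185 184]
 [188 188 187 178 166 164 167 176 183 187 184]
 [189 188 187 191 185 184 184 186 188 187 184]
 [187 187 193 192 188 190 189 191 188 188 185]]
pred [355.89 181.33] dark centroid [352.93 183.21]
[[180 180 181 180 178 180 173 176 175 176 176]
 [182 180 180 181 178 179 175 178 176 177 174]
 [178 180 177 176 174 171 173 178 176 177 174]
 [167 179 179 171 160 156 157 168 172 176 175]
 [149 168 169 161 145 137 144 161 171 176 175]
 [129 148 165 164 155 148 152 166 176 175 174]
 [117 128 146 167 172 168 170 174 178 177 176]
 [114 117 130 153 174 178 177 179 178 176 178]
 [109 112 114 138 163 176 179 182 180 178 180]]
```

Call:
arm_command --motion '[[[0.0004,0,0,0,0,-0.4],[0,0,0,0,0,0],[0,0,0,0,0,0],[0,0,0,0,0,0],[0,0,0,0,0,0],[0,0,0,0,0,0]]]'

```text
t: 21.0
eef_pos: [0.5458, 0.0543, 0.0958]
tcp_rot: [-3.127, -0.3, 0.0]
wrist_force: [0.0, 0.4, -3.1]
gripper_width: 0.0144
finger_force: 30.0
```

```bash
python3 hol.py|grep -E "need|top 0|side [12]"
```

```text
need mm [-0.17  0.69 -0.8 ] deg [-0.02 -0.02  0.37] t 21.0 w 0.0144 F [ 0.   0.4 -3.1]
need mm [-0.22  0.7  -0.82] deg [-0.02 -0.01  0.37] t 21.1 w 0.0136 F [-0.3 -0.8 -2.5]
top 0 bench-vs-fit [-0.47 -0.62] 61.98 thread-vs-fit [-0.23  0.4 ] 82.17 now-vs-TCP [0.36 1.38] 35.23
side 1 bench-vs-fit [ 0.41 -1.32] 24.06 thread-vs-fit [-0.07  0.38] 26.67 now-vs-TCP [-0.44  2.45] 52.07
side 2 bench-vs-fit [-0.57 -1.26] 24.33 thread-vs-fit [0.1  0.01] 26.65 now-vs-TCP [-0.23  1.66] 47.34
```

```bash
python3 -c "
from station import robot
print(robot.job_done())"
```

```text
the job is handed in; nothing more can be done
None
```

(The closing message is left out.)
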